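Hold a folded steel channel in the air jet

TASK

Blow the drilled channel clean at the air nozzle: first set the yellow-handled ball valve half open (handle at 45 degrees to the pipe) and leave it there, then lift the channel off its wooden rest, keeping it level. Finish while still holding it, steady and level in the air, so that the jet blows straight along the middle of its trough, with its near end about 80 mm in front of the nozzle mouth. Keep the channel off the nozzle and leave the other things on the bench where they are.

Things in the scene. Friction and masses are not known exactly. Their poses are not given: they have to be found in the camera images.
- valve (a joint): Opening of the quarter-turn ball valve, rad: 0 = shut (handle square across the pipe, on the robot's side), 0.785 = half open, 1.571 = wide open (handle along the pipe, pointing upstream, away from the nozzle). Opens anticlockwise seen from above; starts at 0 to 0.45; stays where left; takes 0.35 N m (4 N at the grip). The handle's heading is the jet's heading + 1.571 + this opening.
- valve_grip (a point): Middle of the valve handle's yellow sleeve, 88 mm from the stem axis, 94 mm above the bench. The sleeve is a level bar 72 mm long, 16 mm wide, 10 mm thick; pinch it across its width from above. This frame's y points along the handle away from the stem, z up. The blue pipe, 22 mm thick, runs lower: its top is 61 mm above the bench.
- station: The blow-off station, fixed to the bench. Origin: on the bench under the upright valve stem; x = the way the jet blows, z up. A blue pipe comes in from the robot's right, through the brass valve, to a riser 130 mm past the stem, up to the nozzle (top 186 mm above the bench). Foot plate 300 x 70 mm. A black gauge, 130 mm tall, stands 240 mm upstream of the stem.
- nozzle (a point): Centre of the mouth of the brass air nozzle (70 mm long, 13 mm wide at the mouth), 170 mm above the bench and 200 mm along x from the stem axis. x is the way the jet blows, level, roughly along world +y (within 0.2 rad); z up.
- channel: Folded steel channel, light metal colour, 180 mm long (x), 50 mm wide (y), 30 mm high, 2.5 mm sheet: flat floor, a wall up each long side, open on top and at both (equal) ends; 0.29 to 0.45 kg. Origin: centre of its underside, z up. Lies trough up across the rest's two bearers; grip it across its 50 mm width from above, fingers outside the walls, at mid-length between the bearers.
- channel_end_a (a point): Middle of the trough opening at the channel's +x end: 90 mm along its x from the origin, 15 mm above its underside.
- channel_end_b (a point): Middle of the trough opening at the channel's -x end: 90 mm from the origin, 15 mm above its underside.
- rest: Fixed wooden rest: plywood board 200 x 110 x 12 mm with two bearers across it 65 mm either side of the middle (each 24 mm wide, 100 mm long), their tops 42 mm above the bench. Origin: centre of the underside, x along the board; the channel lies roughly along x (within 0.1 rad, its middle within 15 mm).
- spray_can: Bystander: upright spray can, 56 mm wide, 150 mm tall. Origin: centre of its foot.
- screwdriver: Bystander: screwdriver with red handle, 190 mm long, lying. Origin: under its middle.
- rivet_tin: Bystander: open round steel tin, 64 mm wide, 45 mm tall. Origin: centre of its foot.
- angle_offcut: Bystander: offcut of steel angle, 120 mm long, 35 x 35 mm legs. Origin: under its middle.
Things that resemble listed ones, but are neither listed nor needed, are in the scene too. Of the things that look like the rest, the largest one is meant.

How it is judged:
By the outcome, as a careful person would: the job done as asked, in the order asked, and still so for the second after the job is handed in, while the arm keeps its last pose, push and grip.
It also fails if it takes over 64 s, if anything falls off the work surface, if the arm or the gripper's body presses on something with over 40 N, if the wrist force passes 120 N, or if a joint passes its speed limit or range.

ROBOT

A 6-joint arm with a two-finger parallel gripper is mounted at the origin on the work surface. World frame = base frame: x ahead of the robot, y to its left, z up, the work surface at z = 0. Lengths are in mm, angles in degrees, forces in N, time in s.
With the tool pointing down it reaches from about 300 to 850 mm from the base axis. Payload 4.2 kg.
Tool frame: the origin (TCP) lies midway between the tips of the shut fingers; the grasp point (between the pads) lies 19 mm behind it; z points along the fingers, y is the line along which they close (so a half turn about z gives the same grasp; the last joint's range is limited). The gripper opens to 91 mm and grips with 3 to 60 N. Pads are 32 mm wide; open, the fingers measure 118 mm over their backs; the gripper's body (76 mm by 178 mm) begins 60 mm behind the grasp point.
Start: joints at [-64.4, 18.312, 89.639, -0, 72.044, -1.146], TCP at [258.775, -513.501, 174.976] pointing down, gripper open.
Joint ranges: [-177.97, 177.97], [-48.28, 115.42], [12.27, 149.76], [-77.06, 257.06], [2.81, 150.46], [-146.56, 146.56]. Speed limits (degrees/s): [147.25, 147.25, 180, 180, 180, 180].

INTERFACE

Orientations are given as [roll, pitch, yaw] about the fixed x, y, z axes, in that order (R = Rz(yaw) Ry(pitch) Rx(roll)).
In Python, from workcell import env gives the robot as it stands.
- The arm moves only by the shell command python3 -m jog 'ROWS' [FORCE]. ROWS is a JSON object of lists of equal length, an entry for each row: "jaw": the finger opening in mm, from 0 to 91.2; "slide": the shift along the tool's x, y, z in units of 30 mm (1.0 is 30 mm), a list of three; "spin": the turn about the tool's z in units of 8 degrees (1.0 is 8 degrees). In form: {"jaw": [jaw, ...], "slide": [[dx, dy, dz], ...], "spin": [spin, ...]}. A call has 1 to 10 rows; each row shifts and turns the commanded pose from where the row before left it, along the tool's axes as they then stand; what a row does not reach is not made up. A row lasts 1/10 s, in which the tool goes at most 50 mm and 8.59 degrees, less where a joint would pass 70% of its speed; a pose out of reach is approached as far as the arm can. A call is refused whole if a number of a shift passes 1 or a number of a turn 1, either way. A call with a gripper value outside its range is refused whole. The fingers move at their own pace and stop on an object; FORCE is the grip in N (left out, the last holds). Time passes only in rows, so rows that do not move let the fingers close. It gives the time, the measured TCP pose, the force, the opening and the grip force at its end, in the units of the state.
- env.state(): the state, without advancing time (a new reading comes with each control period).
- env.grab_frame(name): name is "scene" or "top" or "wrist"; returns the picture (400x640x3 uint8, red, green, blue); there is no depth.
- env.camera_model(name): a dict with "fx", "fy", "cx", "cy" (pixels), "camera_from_world" (4x4, takes a point from world to camera coordinates). Camera axes: x right, y up, looking along -z (the intrinsics and any distortion apply to the point x, -y, -z); pixel columns grow to the right and rows downward; lengths in mm; the calibration is good to about 2 mm. A picture is of the moment at which its call begins: read the wrist's pose just before it. camera_model takes no time and is no camera call; for the wrist camera it gives the pose at the moment of the call.
- env.job_done(): hands the job in; it is judged then, once.
The state is a dict: "time_s": time; "qpos": joint angles; "qvel": joint speeds; "effort": joint torques, N m; "ee_pos": TCP position; "ee_rot": TCP orientation; "force": force on the tool from outside, world axes, zero at the start; "torque": the same for the moment, N m; "gripper_width": finger opening in mm; "gripper_force": force on a finger pad.
Only numpy, scipy, OpenCV 4.12 (cv2) and the standard library are available. Lean on these libraries where they do the work, as an engineer would, in place of code of your own. Each camera call takes 0.05 s, during which the arm holds its last target. There are 200 camera calls.

## Working session

There is one attempt and no reset: what is moved stays moved. The work goes in short steps, Python scripts to look and compute and a shell command to move; the robot and the scene stay as the last step left them, time stands still between calls to the robot, and variables do not carry over. Pictures are saved under pics/ and viewed, at most 10 in all, crops included, and the job is handed in when it is done.

```bash
ls; mkdir -p pics
python3 - <<'E'
from workcell import env
import cv2
for n in ("scene","top"):
    cv2.imwrite(f"pics/{n}0.png",env.grab_frame(n)[:,:,::-1])
    m=env.camera_model(n); print(n,m)
s=env.state();print(s)
E
```

```text
pics
scene {'fx': 403.30431574891213, 'fy': 403.30431574891213, 'cx': 319.6483572489362, 'cy': 211.50095352400848, 'camera_from_world': array([[-6.97239804e-01,  7.16490249e-01, -2.23243949e-02,
         3.73096736e+02],
       [-3.98371974e-01, -3.61401720e-01,  8.43023468e-01,
         1.43507819e+02],
       [ 5.95950020e-01,  5.96682931e-01,  5.37413299e-01,
        -1.44532531e+03],
       [ 0.00000000e+00,  0.00000000e+00,  0.00000000e+00,
         1.00000000e+00]])}
top {'fx': 492.26566887653814, 'fy': 492.26566887653814, 'cx': 317.1801297569857, 'cy': 200.70776058364288, 'camera_from_world': array([[-9.16177570e-04, -9.99997859e-01, -1.85522231e-03,
         6.61782436e+01],
       [ 9.92939635e-01, -1.12976931e-03,  1.18615365e-01,
        -6.04626944e+02],
       [-1.18617207e-01, -1.73345103e-03,  9.92938545e-01,
        -1.45025716e+03],
       [ 0.00000000e+00,  0.00000000e+00,  0.00000000e+00,
         1.00000000e+00]])}
{'time_s': 0.1, 'qpos': array([-6.44002180e+01,  1.83467292e+01,  8.96987207e+01, -1.17033690e-03,
        7.20467123e+01, -1.14469870e+00]), 'qvel': array([-0.04334092,  0.01291234, -0.26556029, -0.08241347, -0.05935912,
        0.03180003]), 'effort': array([-1.89440698e-04, -4.13331985e+01, -2.32509881e+01,  7.28798518e-02,
        4.21507191e-02, -4.05427636e-05]), 'ee_pos': array([ 258.5345731 , -513.01009812,  174.22166311]), 'ee_rot': array([-1.79907834e+02, -7.28615078e-04,  2.67448418e+01]), 'force': array([ 0.48422073, -0.15962701, -0.37831079]), 'torque': array([ 0.00529983,  0.01085825, -0.01733399]), 'gripper_force': 0.0, 'gripper_width': 91.08420151362179}
```

View pics/scene0.png

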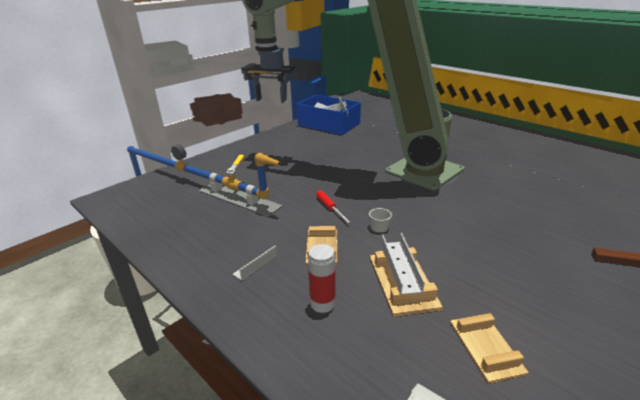

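View pics/top0.png

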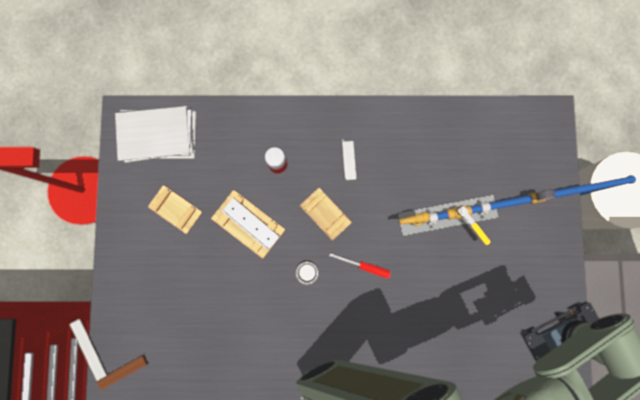

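The scene view shows the channel with its drilled floor on the middle rest (405,270), with smaller rests at (490,345) and (322,243). The top view shows the same.
- **Rest candidates (top view):** (175,209), (248,224) and (325,213). I choose the largest, (248,224), which carries the channel.
- **Channel look-alikes:** the angle offcut at (349,160) and an L-piece off the bench at (90,350).
- **Valve handle:** yellow, at (475,227), with the nozzle at about (392,217).

```bash
cat > h.py <<'E'
import numpy as np, cv2
from workcell import env
def ray(n,uv,m=None):
    m=m or env.camera_model(n); T=m["camera_from_world"]; R=T[:3,:3]
    d=R.T@np.array([(uv[0]-m["cx"])/m["fx"],-(uv[1]-m["cy"])/m["fy"],-1.]); return -R.T@T[:3,3],d
def onz(n,uv,z,m=None):
    c,d=ray(n,uv,m); return c+d*(z-c[2])/d[2]
def two(a,ua,b,ub):
    c1,d1=ray(a,ua);c2,d2=ray(b,ub);t=np.linalg.lstsq(np.c_[d1,-d2],c2-c1,rcond=None)[0]
    p,q=c1+d1*t[0],c2+d2*t[1];return (p+q)/2,np.linalg.norm(p-q)
def proj(n,p,m=None):
    m=m or env.camera_model(n); q=m["camera_from_world"]@np.r_[p,1]; return np.array([m["cx"]+m["fx"]*q[0]/-q[2],m["cy"]-m["fy"]*q[1]/-q[2]])
def blobs(im,lo,hi,box,amin=8):
    x0,y0,x1,y1=box;h=cv2.cvtColor(im[y0:y1,x0:x1],cv2.COLOR_RGB2HSV);k=cv2.inRange(h,lo,hi)
    n,l,s,c=cv2.connectedComponentsWithStats(k)
    out=[]
    for i in range(1,n):
        if s[i,4]>=amin:
            p=np.argwhere(l==i)[:,::-1].astype(np.float32)+[x0,y0]
            out.append((s[i,4],p.mean(0),cv2.minAreaRect(p.astype(np.float32)),p))
    return sorted(out,key=lambda o:-o[0])
E
python3 - <<'E'
from h import *
t=env.grab_frame("top");s=env.grab_frame("scene")
for n,im,b in(("top",t,(440,190,500,250)),("scene",s,(210,140,290,200))):
    for o in blobs(im,(24,130,100),(34,255,255),b)[:3]: print(n,"yellow",o[0],o[1],o[2], onz(n,o[1],97))
for o in blobs(t,(100,120,50),(125,255,255),(400,170,640,230))[:6]:
    print("blue",o[:3]); 
    if o[0]>40:
        vx=cv2.fitLine(o[3].astype(np.float32),cv2.DIST_L2,0,.01,.01).ravel(); 
        a=onz("top",vx[2:]-20*vx[:2],52);c=onz("top",vx[2:]+20*vx[:2],52);print("dir",a,c,np.degrees(np.arctan2(*(a-c)[1::-1])))
for o in blobs(t,(8,90,60),(22,255,255),(380,190,480,240))[:5]: print("brass",o[:3],o[3].min(0),onz("top",o[1],170))
for o in blobs(t,(0,0,170),(180,40,255),(210,185,290,265))[:3]:
    print("chan",o[:3]); print([onz("top",c,44.5+14).round(1) for c in cv2.boxPoints(o[2])])
A=cv2.resize(t[170:270,200:290],None,fx=4.4,fy=5,interpolation=cv2.INTER_CUBIC) if 0 else cv2.resize(t[180:265,205:295],None,fx=4.2,fy=4.2,interpolation=cv2.INTER_CUBIC)
B=cv2.resize(t[180:265,385:485],None,fx=4.2,fy=4.2,interpolation=cv2.INTER_CUBIC)
C=cv2.resize(s[140:200,215:315],None,fx=4.0,fy=4.0,interpolation=cv2.INTER_CUBIC)
D=np.zeros((357+240,798,3),np.uint8);D[:357,:378]=A;D[:357,378:798]=B;D[357:,:400]=C
C=cv2.resize(s[225:315,365:445],None,fx=2.66,fy=2.66);D[357:357+C.shape[0],400:400+C.shape[1]]=C
cv2.imwrite("pics/crop1.png",D[:,:,::-1])
E
```

```text
top yellow 123 [480.44715447 233.2195122 ] ((480.54998779296875, 233.35000610351562), (24.38220977783203, 4.99923038482666), 52.12501525878906) [ 502.90162733 -403.07077298   97.        ]
scene yellow 35 [238.02857143 159.11428571] ((238.08001708984375, 159.0600128173828), (3.0, 11.200000762939453), 36.869895935058594) [ 500.12856397 -409.33394038   97.        ]
blue (np.int32(503), array([591.49502982, 186.90059642]), ((594.5479736328125, 186.76402282714844), (8.497057914733887, 80.76677703857422), 79.69515228271484))
dir [ 632.49858736 -696.20323354   52.        ] [ 654.48220048 -815.28643338   52.        ] 100.45945422185757
blue (np.int32(273), array([510.85347985, 201.86080586]), ((510.7884826660156, 201.94235229492188), (6.864063739776611, 40.792152404785156), 78.69007110595703))
dir [ 587.53277045 -453.25529766   52.        ] [ 609.81905165 -571.48560149   52.        ] 100.67493378260536
blue (np.int32(57), array([442.49122807, 214.94736842]), ((442.5, 215.0), (6.0, 9.0), 90.0))
dir [ 552.85459542 -247.97223593   52.        ] [ 566.55393567 -366.54551521   52.        ] 96.5904
[... 722 characters left out ...]
 (np.int32(29), array([468.5862069 , 209.37931034]), ((468.862060546875, 209.6551971435547), (8.913375854492188, 3.3425161838531494), 68.19859313964844)) [466. 206.] [ 564.30995671 -349.19421029  170.        ]
brass (np.int32(16), array([474.8125, 231.125 ]), ((474.7621765136719, 231.17298889160156), (14.410207748413086, 1.1763429641723633), 53.97262954711914)) [471. 225.] [ 504.77273107 -363.9172554   170.        ]
chan (np.int32(1060), array([250.23773585, 223.44056604]), ((250.32089233398438, 223.5147247314453), (60.95451354980469, 17.88430404663086), 40.3140983581543))
[array([572.7, 350.1,  58.5]), array([613.5, 316.5,  58.5]), array([496.1, 177.2,  58.5]), array([456.1, 210.8,  58.5])]
```

View pics/crop1.png

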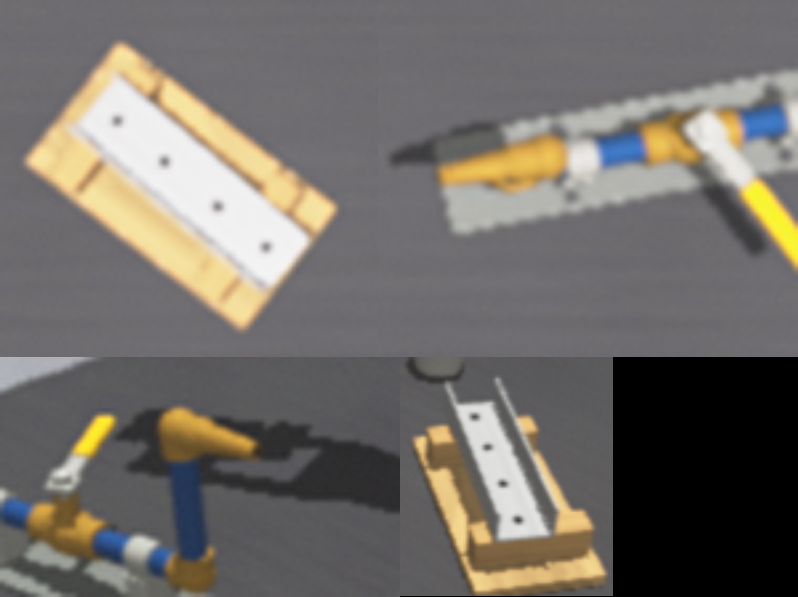

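The crop confirms the choices: the drilled channel is on the largest rest, and the handle is yellow. The nozzle mouth is at about top (399.8,221.2) and scene (279.2,162.5).

Run:
```python
from h import *
N,g=two("top",(399.8,221.2),"scene",(279.2,162.5));print("nozzle",N,g,onz("top",(399.8,221.2),170))
t=env.grab_frame("top")
o=blobs(t,(24,130,100),(34,255,255),(440,190,500,250))[0]
b=cv2.boxPoints(o[2]);e=[(b[0]+b[1])/2,(b[1]+b[2])/2,(b[2]+b[3])/2,(b[3]+b[0])/2]
for a,c in((e[0],e[2]),(e[1],e[3])):
    A,C=onz("top",a,98),onz("top",c,98);print("sleeve",A,C,np.linalg.norm(A-C),np.degrees(np.arctan2(*(C-A)[1::-1])))
for h in(100,100.5,101):
    u=np.array([np.cos(np.radians(h)),np.sin(np.radians(h))]);print(h,"stem from nozzle",onz("top",(399.8,221.2),170)[:2]-200*u)
# pipe axis by far & near points
H=[onz("top",(205+x/4.2,180+y/4.2),44.5) for x,y in((117,120),(164,161),(217,206),(266,246))]
print("holes",np.round(H,1),np.mean(H,0))
s=env.state();print(s["ee_pos"],s["ee_rot"]);m=env.camera_model("wrist");T=m["camera_from_world"];print("wristcam",-T[:3,:3].T@T[:3,3],T[:3,:3],m["fx"])
```

```text
nozzle [ 530.77688072 -158.47556756  175.56158118] 2.3915985811496063 [ 532.07714925 -160.24569737  170.        ]
sleeve [ 530.13763237 -382.63029305   98.        ] [ 474.94115049 -423.3166115    98.        ] 68.57133599986065 -143.6054056580838
sleeve [ 506.86825419 -408.85576578   98.        ] [ 498.08435162 -397.19071375   98.        ] 14.602410182612346 126.98011832807538
100 stem from nozzle [ 566.80678478 -357.20724797]
100.5 stem from nozzle [ 568.52425435 -356.89667888]
101 stem from nozzle [ 570.23894833 -356.57113406]
holes [[580.2 318.3  44.5]
 [550.9 284.3  44.5]
 [518.8 246.1  44.5]
 [490.4 211.   44.5]] [535.0657408  264.90671887  44.5       ]
[ 258.66376936 -513.25773023  174.57632063] [-1.79956296e+02  6.68116000e-04  2.67469938e+01]
wristcam [ 320.04824117 -482.35461418  385.07483625] [[ 4.49354940e-01 -8.93353298e-01  1.50399522e-04]
 [ 8.65551380e-01  4.35328944e-01 -2.47607593e-01]
 [ 2.21135586e-01  1.11393873e-01  9.68860391e-01]] 275.6174752538813
```

```bash
python3 -m jog '{"jaw":[60,60,60,60,60,60,60,60,60,60],"slide":[[0.5,0.02,0],[0.9,0.04,0],[1,0.04,0],[1,0.04,0],[1,0.04,0],[1,0.04,0],[1,0.04,0],[1,0.04,0],[0.9,0.04,0],[0.5,0.02,0]],"spin":[0,0,0,0,0,0,0,0,0,0]}' 20
python3 -m jog '{"jaw":[60,60,60],"slide":[[0,0,0],[0,0,0],[0,0,0]],"spin":[-0.6,-0.6,0]}'
python3 - <<'E'
from h import *
s=env.state();print(s["ee_pos"],s["ee_rot"],s["time_s"]);m=env.camera_model("wrist");im=env.grab_frame("wrist")
cv2.imwrite("pics/w1.png",im[:,:,::-1])
for o in blobs(im,(24,130,100),(34,255,255),(0,0,640,400),50)[:3]:
    print(o[:3]);b=cv2.boxPoints(o[2]);print([onz("wrist",c,99,m).round(1) for c in b],onz("wrist",o[2][0],99,m))
E
```

```text
time_s: 1.25
ee_pos: [501.9, -402.4, 174.7]
ee_rot: [-180.0, -0.0, 26.9]
force: [0.6, -0.1, -0.2]
gripper_width: 59.9
gripper_force: 0.0
time_s: 1.55
ee_pos: [499.5, -403.9, 174.8]
ee_rot: [-180.0, 0.0, 36.4]
force: [0.8, -0.8, -0.3]
gripper_width: 60.1
gripper_force: 0.0
[ 499.53624677 -403.92061684  174.84396572] [-1.79979807e+02  1.32015999e-02  3.63536342e+01] 1.55
(np.int32(577), array([321.8492201 , 179.24263432]), ((321.5, 189.5), (63.0, 13.0), 90.0))
[array([ 528.2, -378.2,   99. ]), array([ 536.1, -389.1,   99. ]), array([ 481.1, -430.2,   99. ]), array([ 472.7, -418.7,   99. ])] [ 505.32780763 -403.47283155   99.        ]
(np.int32(255), array([147.32156863,  23.71372549]), ((138.64698791503906, 23.348552703857422), (37.895904541015625, 51.676239013671875), 70.70995330810547))
[array([ 521.9, -148.2,   99. ]), array([ 560.5, -177.7,   99. ]), array([ 541.6, -200.8,   99. ]), array([ 501.6, -170.8,   99. ])] [ 531.68983229 -174.29614719   99.        ]
```

View pics/w1.png

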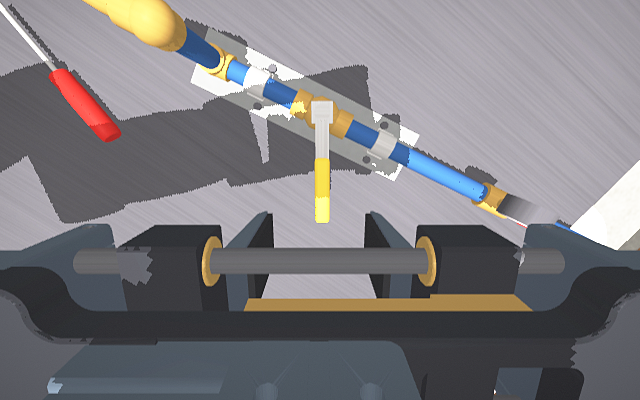

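The wrist view shows the sleeve centred between the open fingers at (321,190) and lined up with the tool x axis. The valve stem is at about (322,108), the riser and nozzle at upper left, and the pipe runs to (500,205).

Run:
```python
from h import *
for n,boxes in(("top",[(430,190,640,230)]),("wrist",[(225,55,300,110),(335,110,485,205)])):
    im=env.grab_frame(n);m=env.camera_model(n);P=[]
    for b in boxes:
        for o in blobs(im,(100,120,50),(125,255,255),b,30):
            p=o[3]
            for x in np.unique(p[:,0]):
                c=p[p[:,0]==x,1]; P.append(onz(n,(x,(c.min()+c.max())/2),51,m)[:2])
    P=np.array(P,np.float32);v=cv2.fitLine(P,cv2.DIST_HUBER,0,.01,.01).ravel()
    d=v[:2]*np.sign(v[1]);r=(P-v[2:])@[-d[1],d[0]]
    st=np.array([575.3,-352.1]);off=(st-v[2:])@[-d[1],d[0]]
    print(n,len(P),np.degrees(np.arctan2(d[1],d[0])),v[2:],"res",r.std(),"stem offset from axis",off,P.min(0),P.max(0))
```

```text
top 98 100.01669 [ 601.4487 -533.5742] res 3.6188688 stem offset from axis -5.814593224535881 [ 555.1393 -760.1296] [ 634.25616 -294.20422]
wrist 186 100.93386 [ 584.1622  -435.05127] res 2.9950705 stem offset from axis -7.032547911177922 [ 541.9584  -574.70184] [ 615.17676 -245.76569]
```

```bash
python3 -m jog '{"jaw":[45,45,45,45,45,45],"slide":[[0.12,0.08,0.4],[0,0,0.7],[0,0,0.8],[0,0,0.8],[0,0,0.45],[0,0,0.15]],"spin":[0,0,0,0,0,0]}' 25
python3 -m jog '{"jaw":[10,10,10,10,10,10,10],"slide":[[0,0,0],[0,0,0],[0,0,0],[0,0,0],[0,0,0],[0,0,0],[0,0,0]],"spin":[0,0,0,0,0,0,0]}' 25
```

```text
time_s: 2.3
ee_pos: [502.8, -403.4, 73.8]
ee_rot: [-179.8, 0.0, 36.3]
force: [-0.5, 0.4, 1.4]
gripper_width: 45.1
gripper_force: 0.0
time_s: 3.0
ee_pos: [503.7, -404.2, 76.1]
ee_rot: [180.0, -0.0, 36.3]
force: [0.5, 0.5, 0.1]
gripper_width: 10.0
gripper_force: 0.0
```

Run:
```python
from h import *
w=env.grab_frame("wrist");s=env.grab_frame("scene")
D=np.zeros((600,640,3),np.uint8);D[:300]=w[60:360];D[300:600,:500]=cv2.resize(s[130:205,190:315],None,fx=4,fy=4)
cv2.imwrite("pics/w2.png",D[:,:,::-1]);print(env.state()["gripper_width"])
```

```text
10.13000801240981
```

View pics/w2.png

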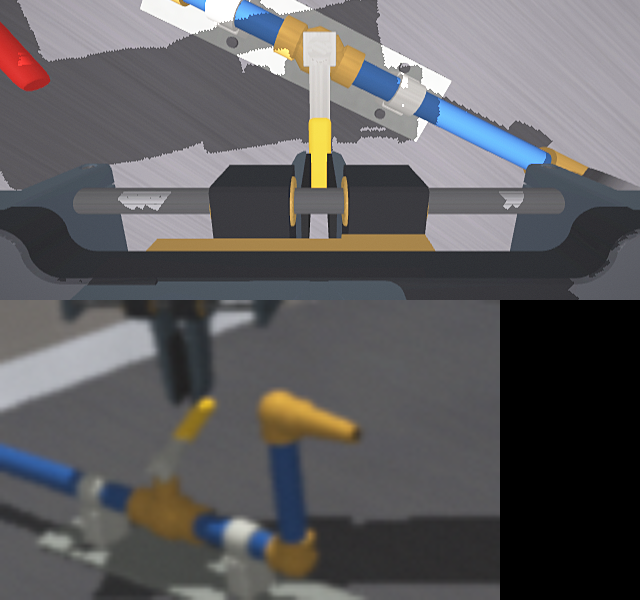

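The sleeve runs up between the closed fingers at (320,150), but no grip force shows. I'll command a tighter close.

```bash
python3 -m jog '{"jaw":[0,0,0,0,0],"slide":[[0,0,0],[0,0,0],[0,0,0],[0,0,0],[0,0,0]],"spin":[0,0,0,0,0]}' 25
python3 - <<'E'
from h import *
e=env.state()["ee_pos"]
for p in(e,e+[0,0,19],e+[28,21,19],e+[-28,-21,19],e+[70.8,52.2,19]): print(p,proj("scene",p),proj("wrist",p),proj("top",p))
s=env.grab_frame("scene")
for o in blobs(s,(24,130,100),(34,255,255),(210,140,250,200)): print(o[0],o[2])
E
```

```text
time_s: 3.6
ee_pos: [503.7, -404.1, 76.0]
ee_rot: [180.0, 0.0, 36.3]
force: [0.2, -0.3, -0.1]
gripper_width: 0.5
gripper_force: 0.0
[ 503.73629915 -404.13424967   75.98279623] [238.89850134 165.65479878] [318.70908371 216.07782165] [478.43809154 233.31505107]
[ 503.73629915 -404.13424967   94.98279623] [238.15286177 160.46611047] [318.75314749 224.12282747] [480.57584528 232.96575582]
[ 531.73629915 -383.13424967   94.98279623] [234.94734652 165.11265426] [318.2699742  177.08578555] [472.89171556 223.24832591]
[ 475.73629915 -425.13424967   94.98279623] [241.2210963 156.0185615] [319.19664147 267.29707919] [488.29652951 242.72941294]
[ 574.53629915 -351.93424967   94.98279623] [229.59265942 172.54381413] [318.54855108  97.31793764] [461.52742265 208.48278999]
```

Run:
```python
from h import *
w=env.grab_frame("wrist");s=env.grab_frame("scene");t=env.grab_frame("top")
D=np.zeros((600,800,3),np.uint8);D[:260,:360]=w[60:320,140:500];D[260:600,:480]=cv2.resize(s[130:198,200:296],None,fx=5,fy=5,interpolation=cv2.INTER_CUBIC)
D[0:260,400:800]=cv2.resize(t[190:255,425:525],None,fx=4,fy=4,interpolation=cv2.INTER_CUBIC)
cv2.imwrite("pics/w3.png",D[:,:,::-1])
```

```text
(no output)
```

View pics/w3.png

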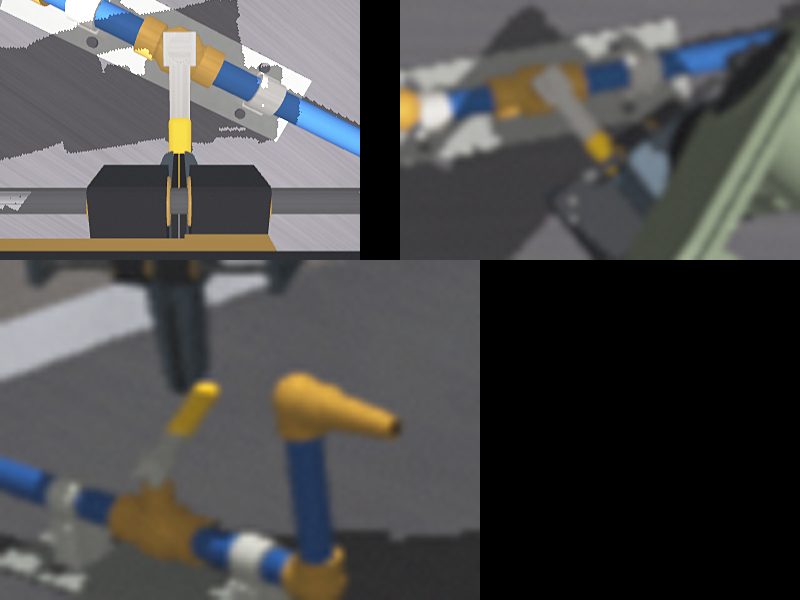

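In the scene crop the closed fingertips end at about (238,156), above the sleeve and about 10 px higher than the reported TCP projects. The sleeve lies below them, untouched. I'll reopen, go lower with the force watched, and pinch again.

```bash
python3 -m jog '{"jaw":[45,45,45,45,45,45,45,45],"slide":[[0,0,0],[0,0,0],[0,0,0],[0,0,0],[0,0,0.25],[0,0,0.3],[0,0,0.25],[0,0,0]],"spin":[0,0,0,0,0,0,0,0]}' 20
python3 -m jog '{"jaw":[8,8,8,8,8,8,8],"slide":[[0,0,0],[0,0,0],[0,0,0],[0,0,0],[0,0,0],[0,0,0],[0,0,0]],"spin":[0,0,0,0,0,0,0]}' 20
python3 - <<'E'
from h import *
e=env.state()["ee_pos"]
for n in("wrist","scene"):
  im=env.grab_frame(n)
  for o in blobs(im,(24,110,60),(34,255,255),(210,100,400,350) if n=="wrist" else (215,140,250,185)): print(n,o[0],o[2],o[3].min(0),o[3].max(0))
E
```

```text
time_s: 4.6
ee_pos: [502.7, -403.3, 50.0]
ee_rot: [-179.8, 0.1, 36.3]
force: [-0.5, 0.0, 0.5]
gripper_width: 44.8
gripper_force: 0.0
time_s: 5.3
ee_pos: [504.0, -404.5, 52.3]
ee_rot: [179.9, -0.0, 36.3]
force: [0.3, -0.6, 0.4]
gripper_width: 15.3
gripper_force: 20.0
wrist 1436 ((318.5, 215.5), (61.0, 23.0), 90.0) [307. 185.] [330. 246.]
wrist 278 ((318.5, 280.5), (13.0, 23.0), 90.0) [307. 274.] [330. 287.]
wrist 17 ((280.4000244140625, 112.20002746582031), (7.155416965484619, 2.683281421661377), 26.56505012512207) [277. 111.] [283. 115.]
```

Pinched: 15.3 mm at 20 N. Now I'll turn the handle about 19° anticlockwise around the stem.

```bash
python3 -m jog '{"jaw":[8,8,8,8,8,8,8,8],"slide":[[0.005,0.164,0],[0.005,0.164,0],[0.005,0.164,0],[0.005,0.164,0],[0.005,0.164,0],[0.005,0.164,0],[0,0,0],[0,0,0]],"spin":[-0.4,-0.4,-0.4,-0.4,-0.4,-0.4,0,0]}' 20
python3 - <<'E'
from h import *
im=env.grab_frame("wrist");m=env.camera_model("wrist")
for o in blobs(im,(24,110,60),(34,255,255),(210,100,400,350),200): print(o[0],o[2],o[3].min(0),o[3].max(0))
o=blobs(im,(24,110,60),(34,255,255),(210,100,400,350),200)[0];p=o[3];P=np.array([onz("wrist",(p[p[:,1]==r,0].mean(),r),99,m)[:2] for r in np.unique(p[:,1])],np.float32);v=cv2.fitLine(P,2,0,.01,.01).ravel();print(np.degrees(np.arctan2(v[1],v[0])))
E
```

```text
time_s: 6.2
ee_pos: [524.1, -423.8, 52.3]
ee_rot: [-179.9, 0.0, 55.6]
force: [-2.5, 3.0, 5.3]
gripper_width: 15.7
gripper_force: 20.0
1460 ((318.0, 215.5), (61.0, 24.0), 90.0) [306. 185.] [330. 246.]
261 ((318.5, 280.5), (13.0, 23.0), 90.0) [307. 274.] [330. 287.]
56.11713
```

```bash
python3 -m jog '{"jaw":[45,45,45,45,45,45,45,45,45,45],"slide":[[0,0,0],[0,0,0],[0,0,0],[0,0,0],[0,0,-0.4],[0,0,-0.8],[0,0,-1],[0,0,-1],[0,0,-0.8],[0,0,-0.4]],"spin":[0,0,0,0,0,0,0,0,0,0]}' 20
python3 -m jog '{"jaw":[45,45,45],"slide":[[0,0,-0.6],[0,0,0],[0,0,0]],"spin":[0,0,0]}' 20
python3 - <<'E'
from h import *
im=env.grab_frame("wrist");m=env.camera_model("wrist")
cv2.imwrite("pics/w4.png",im[:,:,::-1])
o=blobs(im,(24,110,60),(34,255,255),(230,100,400,350),200)[0];p=o[3];print(o[2])
P=np.array([onz("wrist",(p[p[:,1]==r,0].mean(),r),99,m)[:2] for r in np.unique(p[:,1])][2:-2],np.float32);v=cv2.fitLine(P,2,0,.01,.01).ravel();print(np.degrees(np.arctan2(v[1],v[0])),onz("wrist",o[2][0],99,m))
for o in blobs(im,(100,120,50),(125,255,255),(0,0,640,300),200):
    p=o[3];P=np.array([onz("wrist",(x,p[p[:,0]==x,1].mean()),51,m)[:2] for x in np.unique(p[:,0])],np.float32);v=cv2.fitLine(P,2,0,.01,.01).ravel();print(o[2],np.degrees(np.arctan2(v[1],v[0])),v[2:])
E
```

```text
time_s: 7.25
ee_pos: [525.9, -425.4, 187.8]
ee_rot: [179.7, 0.0, 55.5]
force: [0.7, 0.5, 0.6]
gripper_width: 45.0
gripper_force: 0.0
time_s: 7.55
ee_pos: [524.7, -424.4, 201.5]
ee_rot: [-180.0, -0.0, 55.5]
force: [-0.4, 0.6, -0.6]
gripper_width: 44.7
gripper_force: 0.0
((317.9999694824219, 187.99998474121094), (57.99999237060547, 11.999998092651367), 90.0)
56.813328 [ 524.05835333 -422.69796665   99.        ]
((397.2500305175781, 199.75001525878906), (82.02438354492188, 16.26345443725586), 45.0) -73.91786 [ 597.9841  -505.15622]
((228.35867309570312, 22.401426315307617), (39.86688232421875, 24.076087951660156), 43.02506637573242) -55.96162 [ 539.4181  -208.68484]
((286.5000305175781, 85.50001525878906), (29.698482513427734, 16.970561981201172), 45.0) -55.235092 [ 558.8752  -304.02667]
((346.7500305175781, 147.25001525878906), (26.870054244995117, 16.26345443725586), 45.0) -54.625153 [ 578.12695 -407.58356]
((254.75003051757812, 53.2500114440918), (19.79899024963379, 17.677669525146484), 45.0) -33.35072 [ 549.4156  -253.43945]
```

View pics/w4.png

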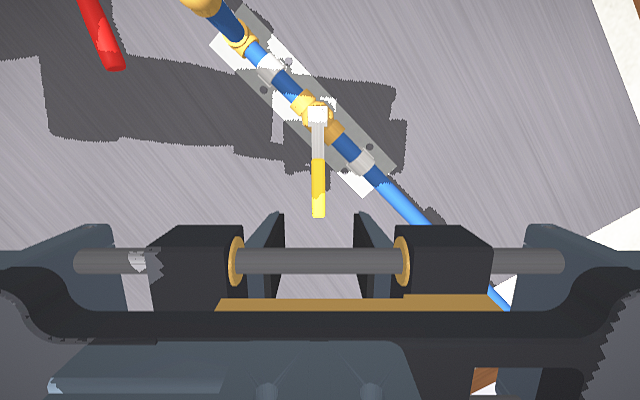

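The handle is in line with the tool at a heading of about 55.5° (235.5°) against a pipe heading of about 100.8°, so the valve is at about 45°. Next I'll travel over to the channel, first raising the tool above the nozzle.

```bash
python3 -m jog '{"jaw":[85,85,85,85,85,85,85,85,85,85],"slide":[[0,0,-0.6],[0,0,-1],[0,0,-1],[0.5,-0.33,-0.4],[0.955,-0.635,0],[0.955,-0.635,0],[0.955,-0.635,0],[0.955,-0.635,0],[0.955,-0.635,0],[0.955,-0.635,0]],"spin":[0,0,0,0,0,0,0,0,0,0]}' 20
python3 -m jog '{"jaw":[85,85,85,85,85,85,85,85,85,85],"slide":[[0.955,-0.635,0],[0.955,-0.635,0],[0.955,-0.635,0],[0.955,-0.635,0],[0.955,-0.635,0],[0.955,-0.635,0],[0.955,-0.635,0],[0.955,-0.635,0],[0.955,-0.635,0],[0.955,-0.635,0]],"spin":[0,0,0,0,0,0,0,0,0,0]}' 20
python3 -m jog '{"jaw":[85,85,85,85,85,85,85,85,85,85],"slide":[[0.955,-0.635,0],[0.955,-0.635,0],[0.955,-0.635,0],[0.5,-0.33,0],[0,0,0],[0,0,0.3],[0,0,0.6],[0,0,0.6],[0,0,0.5],[0,0,0]],"spin":[0,0,0,0,0.66,0,0,0,0,0]}' 20
```

```text
time_s: 8.6
ee_pos: [527.0, -197.3, 290.2]
ee_rot: [-179.8, 0.0, 55.6]
force: [0.1, 0.3, -0.5]
gripper_width: 84.9
gripper_force: 0.0
time_s: 9.6
ee_pos: [531.3, 145.8, 290.2]
ee_rot: [-179.9, 0.1, 55.6]
force: [1.1, 0.6, 0.4]
gripper_width: 84.9
gripper_force: 0.0
time_s: 10.6
ee_pos: [533.0, 263.4, 228.6]
ee_rot: [-179.8, 0.4, 50.3]
force: [-0.1, -0.0, 0.1]
gripper_width: 85.0
gripper_force: 0.0
```

```bash
python3 -m jog '{"jaw":[85],"slide":[[0,0,0]],"spin":[0]}' >/dev/null
python3 - <<'E'
from h import *
s=env.state();print(s["ee_pos"],s["ee_rot"],s["qpos"].round(1));im=env.grab_frame("wrist");m=env.camera_model("wrist")
T=m["camera_from_world"];print(-T[:3,:3].T@T[:3,3])
cv2.imwrite("pics/w5.png",im[:,:,::-1])
for o in blobs(im,(0,0,200),(180,30,255),(200,0,440,260),200)[:3]:
    print(o[0],o[2],[onz("wrist",c,44.5,m).round(1)[:2] for c in cv2.boxPoints(o[2])])
E
```

```text
[534.69551435 264.36349782 231.54960289] [-1.79982146e+02  6.57499076e-02  5.02795955e+01] [25.2 18.7 80.9 -0.  80.4 64.9]
[578.67791128 317.97127172 442.84552054]
997 ((322.0, 194.5), (47.0, 32.0), 90.0) [array([526. , 282.2]), array([561.8, 252.4]), array([516.7, 196.3]), array([479.3, 227.5])]
```

View pics/w5.png

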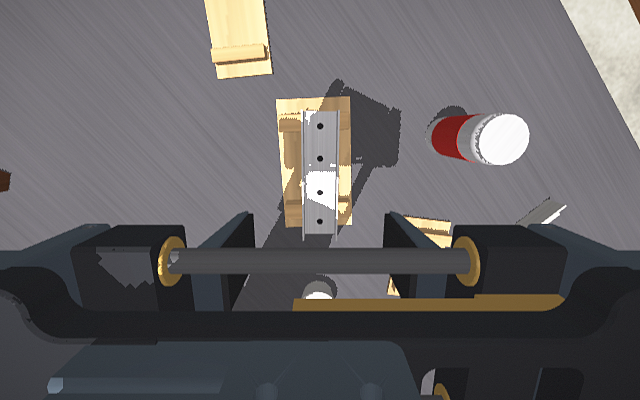

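The view shows the channel lined up with the tool: walls at columns 303 and 338, drilled holes at (320,126), (320,158), (320,192) and (320,221). I'll compare the hole spans in both cameras.

Run:
```python
from h import *
im=env.grab_frame("wrist");m=env.camera_model("wrist")
g=cv2.cvtColor(im,cv2.COLOR_RGB2GRAY);P=[]
for v in(126,158,192,221):
    w=g[v-6:v+7,314:327].astype(float);w=np.clip(np.median(w)*.75-w,0,None);yy,xx=np.mgrid[v-6:v+7,314:327];u=((w*xx).sum()/w.sum(),(w*yy).sum()/w.sum())
    for z in (44.5,14.5): print(np.round(u,1),z,onz("wrist",u,z,m).round(1))
for r in(135,175,210,230):
    d=np.abs(np.diff(g[r,290:352].astype(int)));print(r,290+np.argsort(-d)[:8])
for c in((303,110),(338,110),(302,240),(339,240)): print(onz("wrist",c,72,m).round(1))
s=env.state()["ee_pos"];print(s,proj("wrist",s),proj("wrist",np.r_[s[:2],57]))
t=env.grab_frame("top");k=cv2.cvtColor(t,cv2.COLOR_RGB2GRAY)[180:265,205:295];print(k.min())
```

```text
[319.6 126.4] 44.5 [581.7 318.2  44.5]
[319.6 126.4] 14.5 [581.9 318.3  14.5]
[319.4 158.7] 44.5 [552.7 283.7  44.5]
[319.4 158.7] 14.5 [550.7 281.1  14.5]
[319.4 192.6] 44.5 [520.7 245.2  44.5]
[319.4 192.6] 14.5 [516.3 239.8  14.5]
[319.1 221.4] 44.5 [491.5 210.7  44.5]
[319.1 221.4] 14.5 [484.9 202.6  14.5]
135 [302 303 349 335 336 300 350 338]
175 [350 290 305 338 334 335 302 336]
210 [344 335 304 350 333 303 336 338]
230 [301 336 303 304 333 339 335 340]
[578.1 347.5  72. ]
[612.7 318.7  72. ]
[460.3 212.1  72. ]
[501.4 177.9  72. ]
[535.39699132 264.9163988  232.72287146] [318.92387445 216.12890467] [318.52783702 177.7062312 ]
34
```

Spans agree: 140.3 mm from the wrist and 139.9 mm from the top camera. The channel centre is about (537,264) with yaw 50.2°. Descending in stages.

```bash
python3 -m jog '{"jaw":[80,80,80,80,80,80,80,80,80,80],"slide":[[0.03,0.055,0.4],[0,0,0.8],[0,0,1],[0,0,1],[0,0,1],[0,0,1],[0,0,0.7],[0,0,0.4],[0,0,0.2],[0,0,0]],"spin":[0,0,0,0,0,0,0,0,0,0]}' 45
python3 -m jog '{"jaw":[80,80,80,80,80],"slide":[[0,0,0.2],[0,0,0.2],[0,0,0.2],[0,0,0.15],[0,0,0]],"spin":[0,0,0,0,0]}' 45
```

```text
time_s: 11.85
ee_pos: [536.9, 264.7, 36.6]
ee_rot: [-180.0, 0.0, 50.3]
force: [-0.6, 0.4, 0.3]
gripper_width: 80.0
gripper_force: 0.0
time_s: 12.35
ee_pos: [536.4, 264.4, 13.7]
ee_rot: [-180.0, 0.1, 50.3]
force: [0.4, -0.1, 0.8]
gripper_width: 80.0
gripper_force: 0.0
```

Run:
```python
from h import *
w=env.grab_frame("wrist");s=env.grab_frame("scene")
e=env.state()["ee_pos"];print(e,proj("scene",e))
D=np.zeros((600,640,3),np.uint8);D[:260]=w[40:300];D[270:600,:480]=cv2.resize(s[225:313,350:478],(480,330),interpolation=cv2.INTER_CUBIC)
cv2.imwrite("pics/w6.png",D[:,:,::-1])
```

```text
[536.90707545 264.71258439  14.3445549 ] [398.69048686 276.19949027]
```

View pics/w6.png

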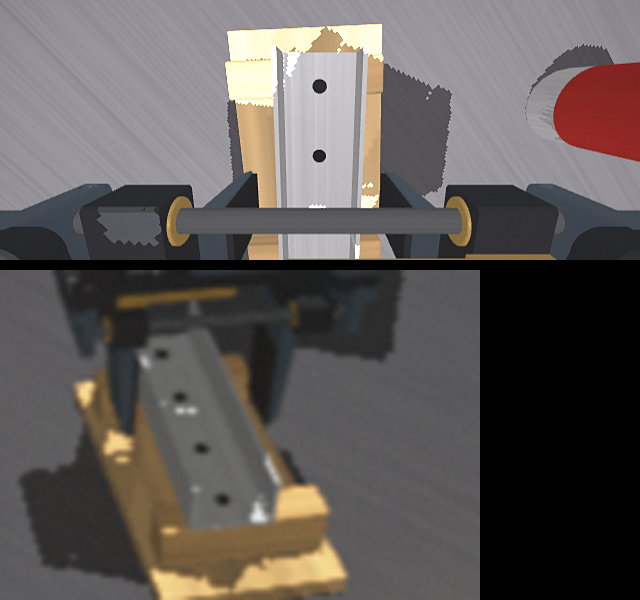

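The fingers straddle the channel walls symmetrically. The left fingertip at scene (383,268) works out to about z 44 mm, which is near the bottom of the wall. Closing, then lifting a little.

```bash
python3 -m jog '{"jaw":[42,42,42,42,42,42,42,42],"slide":[[0,0,0],[0,0,0],[0,0,0],[0,0,0],[0,0,0],[0,0,0],[0,0,0],[0,0,0]],"spin":[0,0,0,0,0,0,0,0]}' 45
python3 -m jog '{"jaw":[42,42,42,42,42,42,42,42],"slide":[[0,0,-0.15],[0,0,-0.3],[0,0,-0.5],[0,0,-0.6],[0,0,-0.6],[0,0,-0.6],[0,0,-0.4],[0,0,0]],"spin":[0,0,0,0,0,0,0,0]}' 45
```

```text
time_s: 13.25
ee_pos: [536.9, 264.7, 14.5]
ee_rot: [180.0, -0.0, 50.3]
force: [-0.4, -0.4, 1.1]
gripper_width: 50.0
gripper_force: 45.0
time_s: 14.05
ee_pos: [538.0, 265.2, 110.9]
ee_rot: [179.9, -0.2, 50.3]
force: [0.2, -0.7, -4.3]
gripper_width: 49.9
gripper_force: 45.0
```

```bash
python3 -m jog '{"jaw":[42,42,42,42,42,42,42,42,42,42],"slide":[[0,0,-0.1],[0,0,-0.1],[0,0,-0.1],[0,0,-0.1],[0,0,-0.1],[0,0,-0.05],[0,0,0],[0,0,0],[0,0,0],[0,0,0]],"spin":[-0.4,-0.7,-0.8,-0.8,-0.8,-0.8,-0.8,-0.8,-0.4,0]}' 45
python3 -m jog '{"jaw":[42,42,42,42,42,42,42,42,42,42],"slide":[[-0.4,-0.15,0],[-0.7,-0.26,0],[-0.9,-0.34,0],[-0.9,-0.34,0],[-0.9,-0.34,0],[-0.9,-0.34,0],[-0.9,-0.34,0],[-0.8,-0.3,0],[-0.7,-0.25,0],[-0.4,-0.17,0]],"spin":[0,0,0,0,0,0,0,0,0,0]}' 45
python3 -m jog '{"jaw":[42,42,42],"slide":[[0,0,0],[0,0,0],[0,0,0]],"spin":[0,0,0]}' 45
python3 - <<'E'
from h import *
w=env.grab_frame("top");s=env.grab_frame("scene");np.save("f.npy",np.stack([w,s]))
D=np.zeros((600,800,3),np.uint8);D[:280]=cv2.resize(w[165:235,285:485],(800,280),interpolation=cv2.INTER_CUBIC);D[290:600,:775]=cv2.resize(s[130:254,200:510],(775,310),interpolation=cv2.INTER_CUBIC)
cv2.imwrite("pics/f1.png",D[:,:,::-1])
E
```

```text
time_s: 15.05
ee_pos: [536.1, 264.3, 124.2]
ee_rot: [-179.9, 0.0, 100.7]
force: [0.6, 0.4, -3.9]
gripper_width: 49.7
gripper_force: 45.0
time_s: 16.05
ee_pos: [494.0, 25.7, 125.3]
ee_rot: [-179.9, 0.0, 100.5]
force: [-0.6, 0.5, -3.7]
gripper_width: 49.5
gripper_force: 45.0
time_s: 16.35
ee_pos: [495.3, 28.6, 125.4]
ee_rot: [180.0, -0.0, 100.7]
force: [-0.4, -0.3, -3.9]
gripper_width: 49.5
gripper_force: 45.0
```

View pics/f1.png

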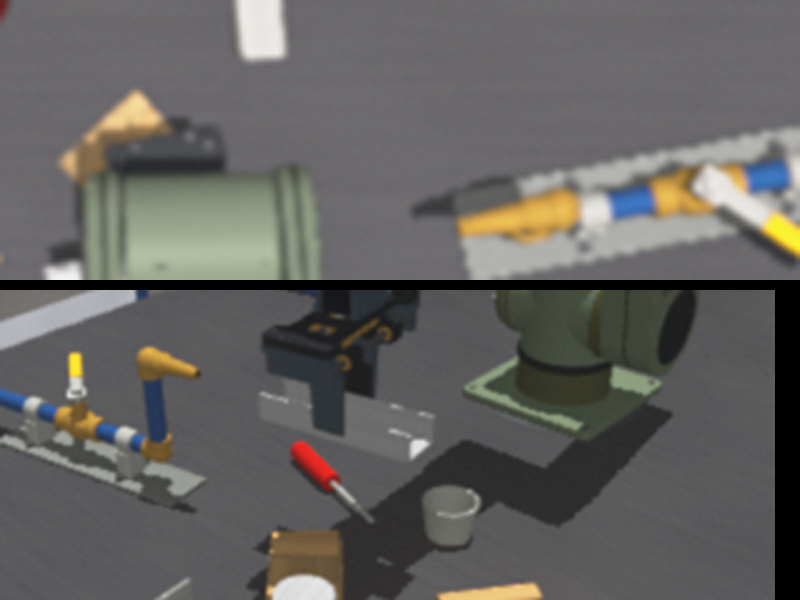

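The channel hangs level in the scene view: near end at crop (260,392)–(261,417), clear of the nozzle mouth at crop (198,374), with the valve still half open. Next I'll check the geometry by projection.

Run:
```python
from h import *
t,s=np.load("f.npy");e=env.state()["ee_pos"];a=np.radians(100.7);u=np.array([np.cos(a),np.sin(a),0]);r=np.array([u[1],-u[0],0]);z=np.array([0,0,1.])
for lab,p in(("near top",e-90*u+25*r+57.5*z),("near bot",e-90*u+25*r+27.5*z),("far top",e+90*u+25*r+57.5*z),("far bot",e+90*u+25*r+27.5*z)): print(lab,proj("scene",p),(proj("scene",p)-[200,130])*2.5+[0,290])
# brass nozzle in both views
for n,im,b in(("top",t,(395,205,432,232)),("scene",s,(250,145,290,172))):
    o=blobs(im,(8,90,40),(24,255,255),b,30)[0];p=o[3]
    print(n,o[:1],o[2])
    for x in np.unique(p[:,0]):
        c=p[p[:,0]==x,1];print(int(x),c.min(),c.max(),end="; ")
    print()
N=np.array([532.1,-160.2,170])
for h in(100,100.7,101.4):
    a=np.radians(h);v=np.array([np.cos(a),np.sin(a),0])
    for n in("top","scene"): print(h,n,[proj(n,N-k*v).round(1) for k in(0,35,70)])
```

```text
near top [302.68557184 171.9880256 ] [256.71392959 394.97006399]
near bot [303.19061348 182.0564913 ] [257.97653371 420.14122826]
far top [363.28039679 189.45939562] [408.20099198 438.64848906]
far bot [362.84298203 200.11367865] [407.10745508 465.28419662]
top (np.int32(263),) ((414.4717102050781, 220.15097045898438), (10.98884391784668, 30.768762588500977), 74.05460357666016)
399 220.0 222.0; 400 219.0 223.0; 401 219.0 223.0; 402 219.0 223.0; 403 218.0 223.0; 404 218.0 223.0; 405 218.0 223.0; 406 217.0 223.0; 407 217.0 223.0; 408 217.0 222.0; 409 217.0 222.0; 410 216.0 223.0; 411 216.0 223.0; 412 216.0 223.0; 413 216.0 224.0; 414 215.0 224.0; 415 215.0 225.0; 416 214.0 225.0; 417 214.0 225.0; 418 214.0 224.0; 419 214.0 224.0; 420 214.0 224.0; 421 213.0 224.0; 422 213.0 223.0; 423 212.0 222.0; 424 212.0 222.0; 425 212.0 222.0; 426 212.0 222.0; 427 212.0 221.0; 428 213.0 220.0; 429 215.0 219.0; 
scene (np.int32(218),) ((267.0, 159.0), (24.0, 12.0), 0.0)
255 155.0 162.0; 256 154.0 164.0; 257 153.0 165.0; 258 153.0 165.0; 259 153.0 165.0; 260 153.0 165.0; 261 153.0 165.0; 262 153.0 165.0; 263 154.0 164.0; 264 154.0 164.0; 265 155.0 163.0; 266 155.0 163.0; 267 155.0 163.0; 268 156.0 163.0; 269 157.0 163.0; 270 157.0 163.0; 271 158.0 164.0; 272 158.0 164.0; 273 159.0 164.0; 274 159.0 164.0; 275 159.0 164.0; 276 160.0 165.0; 277 160.0 165.0; 278 161.0 165.0; 279 162.0 162.0; 
100 top [array([399.8, 221.2]), array([412.4, 219. ]), array([424.9, 216.7])]
100 scene [array([278.2, 164.2]), array([268.6, 161.4]), array([259.4, 158.7])]
100.7 top [array([399.8, 221.2]), array([412.3, 218.8]), array([424.9, 216.4])]
100.7 scene [array([278.2, 164.2]), array([268.5, 161.5]), array([259.2, 158.8])]
101.4 top [array([399.8, 221.2]), array([412.3, 218.7]), array([424.8, 216.1])]
101.4 scene [array([278.2, 164.2]), array([268.4, 161.5]), array([259. , 158.9])]
```

```bash
python3 -m jog '{"jaw":[42,42,42,42,42,42,42,42],"slide":[[-0.1,0.01,-0.02],[-0.2,0.01,-0.02],[-0.2,0.01,-0.02],[-0.1,0.01,-0.01],[-0.1,0,0],[0,0,0],[0,0,0],[0,0,0]],"spin":[0,0,0,0,0,0,0,0]}' 45
python3 - <<'E'
from h import *
s=env.grab_frame("scene");st=env.state();e=st["ee_pos"];print(e,st["ee_rot"])
g=cv2.cvtColor(s,cv2.COLOR_RGB2GRAY).astype(int)
a=np.radians(100.7);u=np.array([np.cos(a),np.sin(a),0]);r=np.array([u[1],-u[0],0]);z=np.array([0,0,1.])
for k in(-85,-70,-55,-45,45,60,75,85):
    pt,pb=[proj("scene",e+k*u+25*r+h*z) for h in(57.5,27.5)];x=int(round(pt[0]))
    print(k,x,pt.round(1),pb.round(1),g[int(pt[1])-7:int(pt[1])+18,x],int(pt[1])-7)
E
```

```text
time_s: 17.25
ee_pos: [500.1, 7.5, 127.5]
ee_rot: [-180.0, -0.0, 100.7]
force: [-0.8, 0.0, -4.3]
gripper_width: 49.6
gripper_force: 45.0
[500.0887727    7.55921124 127.51024618] [-1.79994078e+02 -1.17232267e-03  1.00673365e+02]
-85 297 [297.4 169.9] [297.9 180. ] [ 87  89  91  91  88  92 112 125 114 106 105 106 105 105 104 105 100  93
  91  90  90  89  90  90  91] 162
-70 302 [302.  171.2] [302.5 181.3] [ 89  89  90  91  92 120 160 129 109 110 111 110 108 108 111 108 100  92
  91  90  90  90  89  90  91] 164
-55 307 [306.6 172.6] [307.1 182.7] [103 104 104 103 100 116 146 123 108 108 107 110 108 107 109 109 103  93
  90  90  92  89  89  87  87] 165
-45 310 [309.8 173.5] [310.2 183.7] [110 109 108 109 111 115 109 109 109 109 110 109 108 107 110 109 103  91
  89  89  90  92  90  87  88] 166
45 339 [339.5 182. ] [339.4 192.5] [109 109 111 108 107 106 107 108 107 108 111 110 110 109 110 106 101  90
  88  88  90  90  91  89  89] 175
60 345 [344.7 183.5] [344.5 194. ] [107 110 109 110 107 108 107 108 106 106 110 110 111 109 108 109 107  99
  90  90  90  89  89  90  89] 176
75 350 [350. 185.] [349.7 195.6] [112 109 109 107 120 150 146 115 105 107 110 111 110 109 110 108 106  94
  91  91  91  89  90  90  88] 178
85 354 [353.5 186.1] [353.2 196.7] [110 110 110 108 115 138 152 120 106 108 107 108 109 107 107 109 105  97
  91  90  92  90  89  88  89] 179
```

```bash
python3 -m jog '{"jaw":[42,42,42],"slide":[[0,0,0],[0,0,0],[0,0,0]],"spin":[0,0,0]}' 45; python3 -c "
from workcell import env
print(env.job_done())"
```

```text
time_s: 17.6
ee_pos: [500.1, 7.5, 127.5]
ee_rot: [-180.0, 0.0, 100.7]
force: [0.1, 0.1, -3.8]
gripper_width: 49.5
gripper_force: 45.0
the job is handed in; nothing more can be done
None
```

I handed the job in at 17.6 s: the valve handle measures about 45° to the pipe, and the arm is holding the channel level on the jet line with its near end about 80 mm from the nozzle mouth. The sideways centring is good to only about 2 mm by my measurements; the verdict was not shown.

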